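# Seal a curved sample tray by running a fingertip along its stoppers

## Task

Seal the curved white sample tray: run the closed fingertips along its row of six stoppers, from the orange one at one end to the blue one at the other, gently pressing every stopper fully down in that order, in one pass without drawing the hand away from the row before the last one is down. Use only the fingertips: do not pinch, lift or shove the tray, leave everything else on the worktop alone, and finish with the hand clear.

Things in the scene. Friction and masses are not known exactly. Their poses are not given: they have to be found in the camera images.
- tray: white arc-shaped sample tray, free-standing, about 2.4 kg, on rubber feet; its flat deck is 40 mm above the worktop and 48 mm wide. Origin on its underside. The six stoppers stand on an arc of radius 100 mm whose centre is at x = -75 mm, y = 0 of the tray frame, at angles -60 (stopper 1), -36, -12, 12, 36, 60 degrees (stopper 6) from tray x towards tray y; so 41.6 mm apart. z is up.
- stopper1_top (a point): top of stopper 1, counted along the row (the orange one at one end): a low cone, 32 mm across at its foot, 6.7 mm high, slope 27 degrees. Its top is 47 mm above the worktop when up, 41 mm when fully home; it moves with the stopper.
- stopper2_top (a point): top of stopper 2, counted along the row (blue): a low cone, 32 mm across at its foot, 6.7 mm high, slope 27 degrees. Its top is 47 mm above the worktop when up, 41 mm when fully home; it moves with the stopper.
- stopper3_top (a point): top of stopper 3, counted along the row (blue): a low cone, 32 mm across at its foot, 6.7 mm high, slope 27 degrees. Its top is 47 mm above the worktop when up, 41 mm when fully home; it moves with the stopper.
- stopper4_top (a point): top of stopper 4, counted along the row (blue): a low cone, 32 mm across at its foot, 6.7 mm high, slope 27 degrees. Its top is 47 mm above the worktop when up, 41 mm when fully home; it moves with the stopper.
- stopper5_top (a point): top of stopper 5, counted along the row (blue): a low cone, 32 mm across at its foot, 6.7 mm high, slope 27 degrees. Its top is 47 mm above the worktop when up, 41 mm when fully home; it moves with the stopper.
- stopper6_top (a point): top of stopper 6, counted along the row (blue): a low cone, 32 mm across at its foot, 6.7 mm high, slope 27 degrees. Its top is 47 mm above the worktop when up, 41 mm when fully home; it moves with the stopper.
- stopper1 (a joint): how far stopper 1 is pressed in, m: 0 up (starts 0 to 0.001), 0.006 fully in, 0.004 or more counts as home. It goes down against about 3 N of friction and stays where it is left; a fingertip sliding along the row at its pressed height wedges it down as well as a push from above.
- stopper2 (a joint): how far stopper 2 is pressed in, m: 0 up (starts 0 to 0.001), 0.006 fully in, 0.004 or more counts as home. It goes down against about 3 N of friction and stays where it is left; a fingertip sliding along the row at its pressed height wedges it down as well as a push from above.
- stopper3 (a joint): how far stopper 3 is pressed in, m: 0 up (starts 0 to 0.001), 0.006 fully in, 0.004 or more counts as home. It goes down against about 3 N of friction and stays where it is left; a fingertip sliding along the row at its pressed height wedges it down as well as a push from above.
- stopper4 (a joint): how far stopper 4 is pressed in, m: 0 up (starts 0 to 0.001), 0.006 fully in, 0.004 or more counts as home. It goes down against about 3 N of friction and stays where it is left; a fingertip sliding along the row at its pressed height wedges it down as well as a push from above.
- stopper5 (a joint): how far stopper 5 is pressed in, m: 0 up (starts 0 to 0.001), 0.006 fully in, 0.004 or more counts as home. It goes down against about 3 N of friction and stays where it is left; a fingertip sliding along the row at its pressed height wedges it down as well as a push from above.
- stopper6 (a joint): how far stopper 6 is pressed in, m: 0 up (starts 0 to 0.001), 0.006 fully in, 0.004 or more counts as home. It goes down against about 3 N of friction and stays where it is left; a fingertip sliding along the row at its pressed height wedges it down as well as a push from above.
- amber_vial: brown glass vial with black cap, 28 mm across, 64 mm high; loose bystander, origin on its underside; leave it alone
- pink_dish: clear round dish with pink content, 58 mm across, 14 mm high; loose bystander, origin on its underside; leave it alone
- yellow_dish: clear round dish with yellow content, 88 mm across, 15 mm high; loose bystander, origin on its underside; leave it alone
- red_marker: white marker with red cap, lying, 136 mm long along its y, 14 mm thick; loose bystander, origin on its underside; leave it alone
- blue_jar: white jar with blue lid, 62 mm across, 90 mm high; loose bystander, origin on its underside; leave it alone
Not all that is in view belongs to the job. There is more than one size of the tray; the one meant has the size given above.

How it is judged:
By the outcome, as a careful person would: the job done as asked, in the order asked, and still so for the second after the job is handed in, with the robot touching nothing.
It also fails if it takes over 56 s, if anything falls off the work surface, if the arm or the gripper's body presses on something with over 40 N, if the wrist force passes 120 N, or if a joint passes its speed limit or range.

## Robot

A 6-joint arm with a two-finger parallel gripper is mounted at the origin on a cart in front of the work surface, level with it; the furniture and walls round the work are solid. World frame = base frame: x ahead of the robot, y to its left, z up, the work surface at z = 0. Lengths are in m, angles in rad, forces in N, time in s.
With the tool pointing down it reaches from about 0.35 to 0.975 m from the base axis. Payload 4.9 kg.
Tool frame: the origin (TCP) lies at the very end of the fingers, on their centre line; the grasp point (between the pads) lies ctrl.grip_point_offset behind it (ctrl.grip_point_offset is the distance from the TCP to the grasp point, in m); z points along the fingers, y is the direction in which the jaws open and shut (so a half turn about z gives the same grasp; the last joint's range is limited). The gripper opens to 85 mm and grips with 20 to 120 N. Pads are 22 mm wide; open, the fingers measure 114 mm over their backs; the gripper's body (76 mm by 85 mm) begins 54 mm behind the grasp point. The pads swing forward as they close: fully open they stand 13 mm farther back than shut.
Start: joints at [-1.305, 0.053, 1.613, -0, 1.476, -0.119], TCP at [0.235, -0.579, 0.231] pointing down, gripper open.
Joint ranges: [-3.01, 3.01], [-1.01, 2.22], [0.06, 2.58], [-1.02, 4.17], [0.09, 2.62], [-3.14, 3.14]. Speed limits (rad/s): [2.57, 2.57, 3.14, 3.14, 3.14, 3.14].

## Interface

Orientations are given as a rotation vector (axis times angle).
In Python, from station import ctrl gives the robot as it stands. The module is installed in compiled form; this text tells all that it offers.
- The arm moves only by the shell command python3 -m creep 'ROWS' [FORCE]. ROWS is JSON, a list of rows, each a list of 5 numbers: the closure in counts, from 0 (fully open) to 255 (shut), then the shift along the tool's x, y, z in mm, then the turn about the tool's z in rad. A call has 1 to 12 rows; each row is the pose to reach, as a shift and turn from the pose commanded when the call began, along the tool's axes at that moment; what a row does not reach only later rows make up. A row lasts 1/12 s, in which the tool goes at most 41.7 mm and 7.16 degrees, less where a joint would pass 70% of its speed; a pose out of reach is approached as far as the arm can. A call with a gripper value outside its range is refused whole. The fingers move at their own pace and stop on an object; FORCE is the grip in N (left out, the last holds). Time passes only in rows, so rows that repeat a pose let the fingers close. It gives the time, the measured TCP pose, the force and the opening at its end, in the units of the state.
- ctrl.get_obs(): the state, without advancing time (a new reading comes with each control period).
- ctrl.get_image(name): name is "scene" or "top" or "wrist"; returns the picture (400x640x3 uint8, red, green, blue); there is no depth.
- ctrl.calibration(name): a dict with "fx", "fy", "cx", "cy" (pixels), "R" (3x3) and "t" (3): a world point X has camera coordinates R X + t. Camera axes: x right, y down, z forward; pixel columns grow to the right and rows downward; lengths in m; the calibration is good to about 2 mm. A picture is of the moment at which its call begins: read the wrist's pose just before it. calibration takes no time and is no camera call; for the wrist camera it gives the pose at the moment of the call.
- ctrl.finish_job(): hands the job in, once; it reports no verdict.
Trained networks look in the newest picture that a camera, given by its name, has taken for a name from the list of things; names that differ only in an ending like _2 or _b are one class to them, and where a whole thing is asked for, a point or a joint stands for the part that bears it (a point fixed in the world has none). Each returns a list of dicts, best first, with "conf" (0 to 1); they miss things now and then, are a little off and sometimes report something else, mostly with a low value. They report only what shows in the picture. A call takes as long as a camera call. They do not tell look-alikes from the thing itself.
- ctrl.boxes_of(camera, label): "rect" ([left, top, width, height] in pixels, round what is visible of it).
- ctrl.outline_of(camera, label): "mask" (400x640 bool, what is visible of it) and "rect" ([left, top, width, height] in pixels, round what is visible of it).
The state is a dict: "t": time; "q": joint angles; "dq": joint speeds; "effort": joint torques, N m; "tool_pos": TCP position; "tool_rot": TCP orientation; "contact_force": force on the tool from outside, world axes, zero at the start; "wrist_torque": the same for the moment, N m; "opening": finger opening in m.
Only numpy, scipy, OpenCV 4.12 (cv2) and the standard library are available. Lean on these libraries where they do the work, as an engineer would, in place of code of your own. Each camera call takes 0.05 s, during which the arm holds its last target. There are 200 camera calls.

## Working session

There is one attempt and no reset: what is moved stays moved. The work goes in short steps, Python scripts to look and compute and a shell command to move; the robot and the scene stay as the last step left them, time stands still between calls to the robot, and variables do not carry over. Pictures are saved under pics/ and viewed, about 8 in all and at most 12, crops included, and the job is handed in when it is done.

```bash
mkdir -p pics; python3 - <<'E'
from station import ctrl
import cv2,numpy as np
o=ctrl.get_obs();print({k:np.round(v,3) for k,v in o.items()},ctrl.grip_point_offset)
for c in ["top","scene"]:
    cv2.imwrite(f"pics/{c}0.png",ctrl.get_image(c)[:,:,::-1])
    for l in ["tray"]+[f"stopper{i}_top" for i in (1,2,6)]:
        print(c,l,[(b["rect"],round(b["conf"],2)) for b in ctrl.boxes_of(c,l)])
    print({k:np.round(v,4).tolist() for k,v in ctrl.calibration(c).items()})
E
```

```text
{'t': np.float64(0.0), 'q': array([-1.305,  0.053,  1.614, -0.   ,  1.476, -0.119]), 'dq': array([-0.002, -0.001,  0.   , -0.   ,  0.   , -0.001]), 'effort': array([ 1.0000e-03, -3.9368e+01, -3.7018e+01, -0.0000e+00,  7.0000e-03,
       -0.0000e+00]), 'tool_pos': array([ 0.234, -0.579,  0.23 ]), 'tool_rot': array([-3.082, -0.6  ,  0.   ]), 'contact_force': array([ 0.158,  0.369, -0.043]), 'wrist_torque': array([-0.028, -0.026, -0.041]), 'opening': np.float64(0.085)} 0.0187
top tray [([338.2, 229.4, 46.5, 29.9], 0.91), ([273.2, 163.4, 68.0, 48.4], 0.71), ([180.3, 144.3, 26.7, 24.8], 0.7)]
top stopper1_top [([275.0, 193.2, 10.8, 11.3], 0.57)]
top stopper2_top [([287.2, 197.4, 12.8, 12.1], 0.51), ([347.5, 245.8, 8.0, 10.7], 0.43)]
top stopper6_top [([325.6, 162.0, 10.4, 13.6], 0.38)]
{'fx': 473.9026, 'fy': 473.9026, 'cx': 316.9978, 'cy': 197.6553, 'R': [[-0.0039, -1.0, 0.0044], [-0.9958, 0.0035, -0.0914], [0.0914, -0.0047, -0.9958]], 't': [0.013, 0.5397, 1.3856]}
scene tray [([276.5, 198.7, 46.8, 45.0], 0.75), ([356.6, 228.0, 29.7, 14.5], 0.59)]
scene stopper1_top [([283.9, 222.6, 4.4, 7.8], 0.57)]
scene stopper2_top [([232.7, 241.5, 39.4, 16.8], 0.73)]
scene stopper6_top []
{'fx': 509.9286, 'fy': 509.9286, 'cx': 317.2531, 'cy': 208.1616, 'R': [[-0.6191, -0.7849, 0.0243], [-0.3912, 0.2814, -0.8762], [0.6809, -0.552, -0.4813]], 't': [0.3268, 0.263, 1.1727]}
```

```bash
python3 - <<'E'
import cv2
a=cv2.imread("pics/top0.png")
cv2.imwrite("pics/top0c.png",cv2.resize(a[110:290,160:430],(800,533),interpolation=cv2.INTER_CUBIC))
E
```

```text
(no output)
```

View pics/top0c.png

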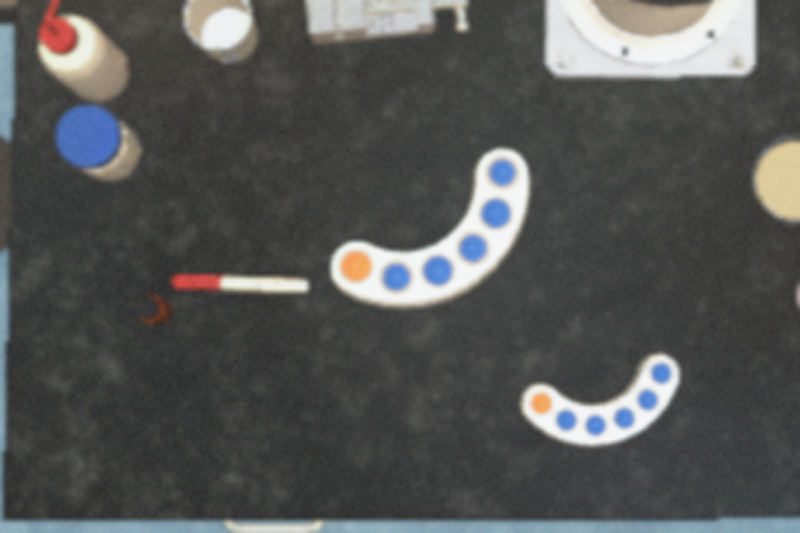

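View pics/scene0.png

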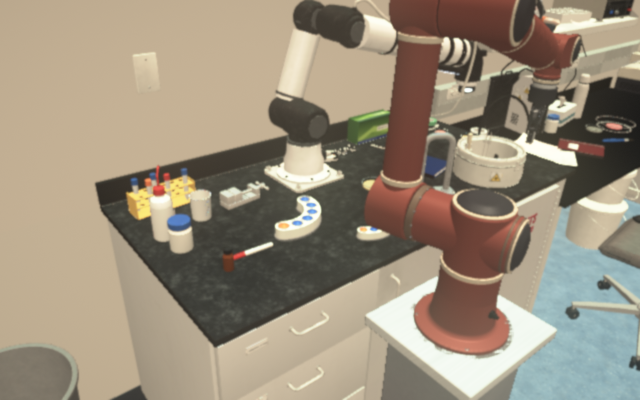

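Of the two trays, the larger (crop 330–530, 150–305) is the one meant. Its stopper pitch is about 14 px ≈ 40 mm, against about 27 mm for the small one at lower right. The orange stopper is at its left end, crop (356,267), and the marker tip is about 10 px to the left of it.

```bash
cat > h.py <<'E'
import numpy as np,cv2
from scipy.optimize import least_squares
from scipy.spatial.transform import Rotation as Ro
ang=np.radians([-60,-36,-12,12,36,60])
loc=np.c_[-.075+.1*np.cos(ang),.1*np.sin(ang)]
def ray(c,u,v,z):
    R,t=np.array(c["R"]),np.array(c["t"])
    d=R.T@np.array([(u-c["cx"])/c["fx"],(v-c["cy"])/c["fy"],1]);o=-R.T@t
    return o+d*(z-o[2])/d[2]
def blobs(im,amin):
    h=cv2.cvtColor(im,cv2.COLOR_RGB2HSV);out=[]
    for n,lo,hi in (("o",(5,90,120),(22,255,255)),("b",(100,90,90),(125,255,255))):
        k,_,s,c=cv2.connectedComponentsWithStats(cv2.inRange(h,lo,hi))
        out+=[(n,*np.round(c[i],1),s[i,4]) for i in range(1,k) if s[i,4]>=amin]
    return out
def pts(p): 
    c,s=np.cos(p[2]),np.sin(p[2]);return loc@np.array([[c,s],[-s,c]])+p[:2]
def fit(P):
    r=min((least_squares(lambda p:(pts(p)-P).ravel(),[*P.mean(0),a]) for a in (0,1.5,3,-1.5)),key=lambda r:r.cost)
    return r.x,np.linalg.norm(pts(r.x)-P,axis=1)
def toolmat(o): return Ro.from_rotvec(o["tool_rot"]).as_matrix()
E
python3 - <<'E'
from h import *
from station import ctrl
im=cv2.imread("pics/top0.png")[:,:,::-1].copy();c=ctrl.calibration("top")
B=[b for b in blobs(im,20) if 265<b[1]<345 and 155<b[2]<215];print(B)
B=sorted(B,key=lambda b:b[1] - b[2]*.3)
P=np.array([ray(c,b[1],b[2],.045)[:2] for b in B]);print(P.round(4))
p,e=fit(P);print(p,e*1e3,pts(p).round(4))
o=ctrl.get_obs();print(toolmat(o).round(3))
w=ctrl.calibration("wrist");R,t=np.array(w["R"]),np.array(w["t"]);print("cam",-R.T@t,R.round(2),w["fx"])
# other things
for n,u,v in(("marker L",175,285),("marker R",308,286)): print(n,ray(c,160+u/2.963,110+v/2.963,.007))
E
```

```text
[('o', np.float64(279.7), np.float64(199.4), np.int32(78)), ('b', np.float64(329.0), np.float64(167.9), np.int32(44)), ('b', np.float64(326.9), np.float64(181.6), np.int32(60)), ('b', np.float64(319.3), np.float64(193.4), np.int32(50)), ('b', np.float64(307.4), np.float64(201.0), np.int32(61)), ('b', np.float64(293.4), np.float64(203.3), np.int32(50))]
[[ 0.5331  0.1204]
 [ 0.5215  0.0802]
 [ 0.5281  0.0392]
 [ 0.5504  0.0043]
 [ 0.5852 -0.0183]
 [ 0.6259 -0.0247]]
[0.55839699 0.03419576 3.7124331 ] [0.49333949 0.28675388 0.19493598 0.13816847 0.18877084 0.58472921] [[ 0.5326  0.1206]
 [ 0.5217  0.0805]
 [ 0.528   0.0394]
 [ 0.5504  0.0044]
 [ 0.5852 -0.0185]
 [ 0.6262 -0.0252]]
[[ 0.927  0.375  0.   ]
 [ 0.375 -0.927  0.   ]
 [ 0.    -0.    -1.   ]]
cam [ 0.29889181 -0.55312151  0.37356826] [[ 0.37 -0.93  0.  ]
 [-0.89 -0.36  0.27]
 [-0.25 -0.1  -0.96]] 306.0085542952736
marker L [0.51662194 0.30535577 0.007     ]
marker R [0.5151202  0.17049425 0.007     ]
```

View pics/top0.png

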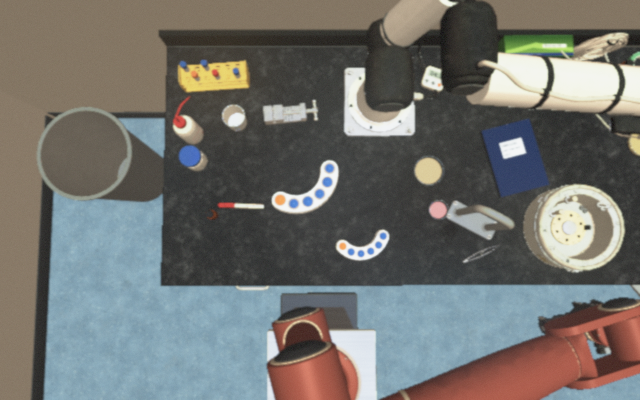

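The full top view shows the neighbour robot's arm staying at rows <110, which is x > 0.78. My route over the tray, at about (300,190), is free. I'll lift and swing across with the fingers shutting.

```bash
python3 -m creep '[[255,0,0,-30],[255,0,0,-60]]' 2>&1 | head -3; python3 -m creep '[[255,0,0,-20,0],[255,10,-10,-50,0],[255,30,-30,-60,0],[255,55,-53,-60,0],[255,80,-77,-60,0],[255,105,-101,-60,0],[255,130,-126,-60,0],[255,155,-150,-60,0],[255,180,-174,-60,0],[255,205,-198,-60,0],[255,230,-222,-60,0],[255,250,-242,-60,0]]' 40
python3 -m creep '[[255,22,-21,0,0],[255,45,-43,0,0],[255,70,-67,0,0],[255,95,-91,0,0],[255,120,-116,0,0],[255,145,-140,0,0],[255,170,-165,0,0],[255,195,-188,0,0],[255,210,-203,0,0],[255,220,-213,0,0],[255,222,-214,0,0],[255,222,-214,0,0]]'
```

```text
$[0]: bad value
t: 1.5
tool_pos: [0.376, -0.2591, 0.2916]
tool_rot: [3.083, 0.602, 0.001]
contact_force: [0.1, 0.2, 0.0]
opening: 0.0001
t: 2.5
tool_pos: [0.501, 0.021, 0.2913]
tool_rot: [3.083, 0.603, -0.0]
contact_force: [0.5, 0.3, -0.6]
opening: 0.0
```

```bash
python3 - <<'E'
from h import *
from station import ctrl
o=ctrl.get_obs();c=ctrl.calibration("wrist");im=ctrl.get_image("wrist")
cv2.imwrite("pics/w1.png",im[:,:,::-1])
B=blobs(im,100);print(B)
R,t=np.array(c["R"]),np.array(c["t"])
for x in pts([.5584,.0342,3.7124]):
    X=R@np.array([*x,.045])+t;print((X[:2]/X[2]*c["fx"]+[c["cx"],c["cy"]]).round(1))
for b in B: print(b[0],ray(c,b[1],b[2],.045).round(4))
print(o["q"].round(2))
E
```

```text
[('o', np.float64(251.1), np.float64(114.6), np.int32(526)), ('o', np.float64(551.6), np.float64(169.9), np.int32(109)), ('b', np.float64(390.7), np.float64(87.3), np.int32(387)), ('b', np.float64(371.2), np.float64(117.7), np.int32(444)), ('b', np.float64(278.6), np.float64(135.3), np.int32(371)), ('b', np.float64(343.1), np.float64(137.1), np.int32(362)), ('b', np.float64(310.8), np.float64(143.2), np.int32(425)), ('b', np.float64(425.4), np.float64(265.8), np.int32(145)), ('b', np.float64(353.8), np.float64(269.9), np.int32(138)), ('b', np.float64(408.7), np.float64(277.3), np.int32(141)), ('b', np.float64(369.7), np.float64(279.5), np.int32(139))]
[249.9 115.8]
[277.7 136.9]
[310.2 144.6]
[342.9 138.4]
[371.3 118.8]
[390.9  88. ]
o [0.5346 0.1197 0.045 ]
o [ 0.6145 -0.2598  0.045 ]
b [ 0.6268 -0.0246  0.045 ]
b [ 0.5863 -0.0178  0.045 ]
b [0.5239 0.0801 0.045 ]
b [0.552  0.0048 0.045 ]
b [0.5299 0.0393 0.045 ]
b [ 0.4324 -0.1732  0.045 ]
b [ 0.3888 -0.0824  0.045 ]
b [ 0.4074 -0.1596  0.045 ]
b [ 0.3834 -0.1096  0.045 ]
[-0.11 -0.28  1.82 -0.    1.6   1.08]
```

View pics/w1.png

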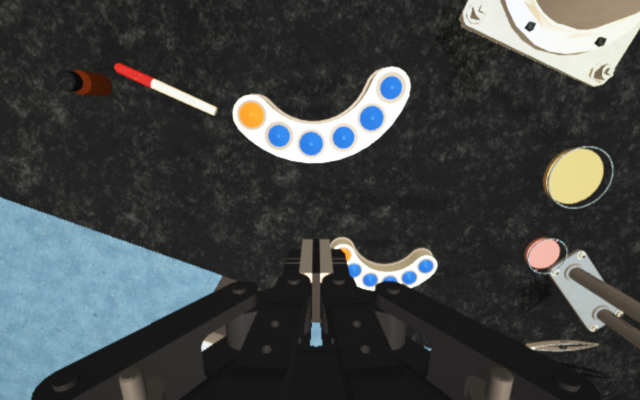

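The wrist view agrees with the top view to about 1.5 mm. It shows orange at (251,114) and the blue stoppers through (391,87). I'll average the two measurements and go above stopper 1 at z ≈ 0.06.

```bash
python3 -m creep '[[255,15,-18,0,0],[255,35,-42,10,0],[255,55,-65,30,0],[255,67,-80,60,0],[255,67,-80,90,0],[255,67,-80,120,0],[255,67,-80,150,0],[255,67,-80,180,0],[255,67,-80,205,0],[255,67,-80,222,0],[255,67,-80,231,0],[255,67,-80,231,0]]'
python3 - <<'E'
from h import *
from station import ctrl
S=pts([.5591,.0341,3.7124]);print(S.round(4))
o=ctrl.get_obs();M=toolmat(o)
im=ctrl.get_image("wrist");cv2.imwrite("pics/w2.png",im[:,:,::-1]);c=ctrl.calibration("wrist")
for b in blobs(im,150): print(b,ray(c,b[1],b[2],.045).round(4))
for s in S: print((M.T@(np.array([*s,.0415])-o["tool_pos"])*1e3).round(1))
E
```

```text
t: 3.55
tool_pos: [0.5312, 0.1185, 0.058]
tool_rot: [-3.084, -0.598, 0.007]
contact_force: [-0.5, -0.3, -0.2]
opening: -0.0003
[[ 0.5333  0.1205]
 [ 0.5224  0.0804]
 [ 0.5287  0.0393]
 [ 0.5511  0.0043]
 [ 0.5859 -0.0185]
 [ 0.6269 -0.0253]]
('o', np.float64(314.1), np.float64(229.0), np.int32(1571)) [0.5401 0.123  0.045 ]
('b', np.float64(626.1), np.float64(181.2), np.int32(1193)) [ 0.6259 -0.0188  0.045 ]
('b', np.float64(577.9), np.float64(240.7), np.int32(2014)) [ 0.5882 -0.0153  0.045 ]
('b', np.float64(371.4), np.float64(271.4), np.int32(1179)) [0.5283 0.083  0.045 ]
('b', np.float64(509.8), np.float64(278.1), np.int32(1573)) [0.554  0.0073 0.045 ]
('b', np.float64(441.2), np.float64(286.0), np.int32(1388)) [0.5348 0.0415 0.045 ]
[ 2.8 -1.  16.5]
[-22.4  32.1  16.5]
[-31.9  72.6  16.5]
[-24.2 113.4  16.4]
[ -0.5 147.6  16.3]
[ 35.1 169.2  16.1]
```

View pics/w2.png

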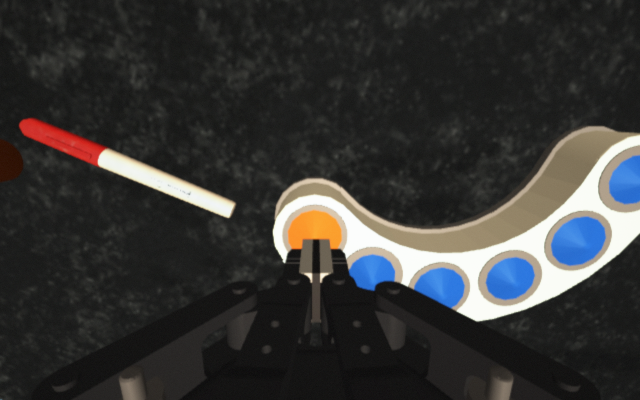

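```bash
python3 - <<'E'
from h import *
from station import ctrl
o=ctrl.get_obs();M=toolmat(o);c=ctrl.calibration("wrist");R,t=np.array(c["R"]),np.array(c["t"])
print(o["tool_pos"],o["contact_force"])
def pr(X): X=R@X+t;return (X[:2]/X[2]*c["fx"]+[c["cx"],c["cy"]]).round(1)
for d in (0,.011): print(d,pr(o["tool_pos"]+M@[d,0,0]))
for s in pts([.5591,.0341,3.7124]): print(pr(np.array([*s,.0435])))
im=cv2.imread("pics/w2.png");cv2.imwrite("pics/w2c.png",cv2.resize(im[170:320,230:430],(800,600),interpolation=cv2.INTER_CUBIC))
E
```

```text
[0.53254629 0.11885884 0.05981654] [0.4245245  0.54746142 0.07059057]
0 [316.  255.3]
0.011 [316.  235.2]
[313.8 240.1]
[370.8 280.1]
[438.6 294.3]
[510.  282.6]
[578.1 245.1]
[634.6 183.2]
```

View pics/w2c.png

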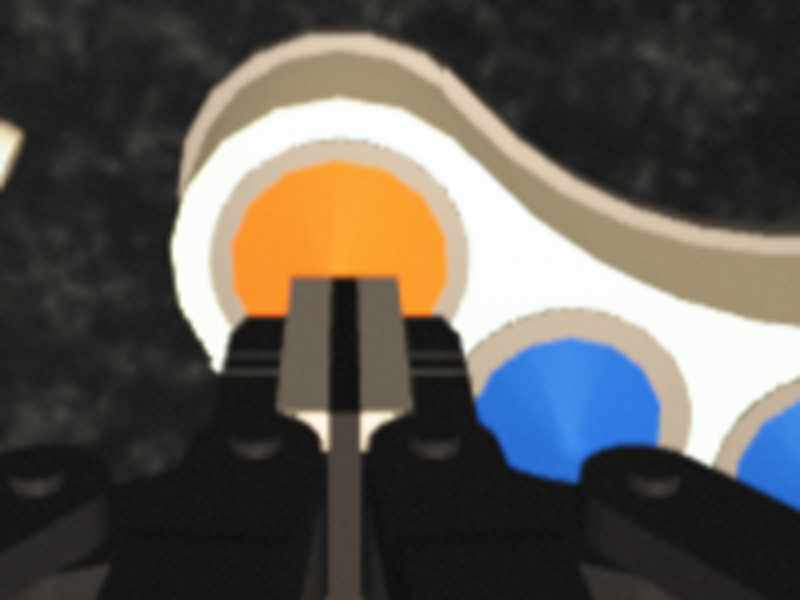

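```bash
python3 - <<'E'
from h import *
from station import ctrl
im=ctrl.get_image("wrist");c=ctrl.calibration("wrist");o=ctrl.get_obs();M=toolmat(o);print(o["tool_pos"].round(4))
S=pts([.5591,.0341,3.7124])
for b in blobs(im,150):
    X=ray(c,b[1],b[2],.0435)[:2];i=np.argmin(np.linalg.norm(S-X,axis=1));print(i+1,b[1:],X.round(4),((X-S[i])*1e3).round(1))
for s in S: print((M.T@(np.array([*s,.0415])-o["tool_pos"])*1e3).round(1))
E
```

```text
[0.5336 0.1192 0.0612]
1 (np.float64(313.6), np.float64(229.7), np.int32(1483)) [0.5397 0.123 ] [6.3 2.6]
6 (np.float64(623.8), np.float64(182.2), np.int32(1382)) [ 0.6267 -0.0209] [-0.2  4.4]
5 (np.float64(574.1), np.float64(241.6), np.int32(1960)) [ 0.5879 -0.0164] [2.  2.2]
2 (np.float64(370.7), np.float64(271.8), np.int32(1127)) [0.5278 0.0825] [5.4 2.1]
4 (np.float64(507.1), np.float64(278.6), np.int32(1536)) [0.5535 0.0063] [2.4 2.1]
3 (np.float64(439.7), np.float64(286.1), np.int32(1310)) [0.5344 0.0407] [5.7 1.4]
[ 0.2 -1.3 19.7]
[-25.   31.8  19.7]
[-34.5  72.2  19.7]
[-26.8 113.1  19.7]
[ -3.1 147.3  19.8]
[ 32.4 168.9  19.8]
```

```bash
python3 -m creep '[[255,1.5,-1.5,4,0],[255,1.5,-1.5,8,0],[255,1.5,-1.5,8,0],[255,1.5,-1.5,8,0],[255,1.5,-1.5,8,0],[255,1.5,-1.5,8,0]]'
for i in 1 2 3 4; do python3 -m creep '[[255,0,0,0,0]]' | grep -E 'pos|force'; done
```

```text
t: 4.15
tool_pos: [0.534, 0.1219, 0.0526]
tool_rot: [3.084, 0.601, 0.001]
contact_force: [-0.3, -0.3, 0.3]
opening: 0.0002
tool_pos: [0.5339, 0.1218, 0.0525]
contact_force: [-0.2, -0.4, -0.1]
tool_pos: [0.5339, 0.1219, 0.0525]
contact_force: [-0.7, -0.1, -0.2]
tool_pos: [0.5338, 0.1218, 0.0524]
contact_force: [-0.6, -0.0, 0.1]
tool_pos: [0.5338, 0.1218, 0.0523]
contact_force: [0.0, -0.3, 0.1]
```

```bash
python3 -m creep '[[255,0,0,2,0],[255,0,0,4,0],[255,0,0,5,0],[255,0,0,6,0],[255,0,0,7,0],[255,0,0,8,0],[255,0,0,8,0]]' | grep -E 'pos|force'
python3 -m creep '[[255,0,0,0.7,0],[255,0,0,1.4,0],[255,0,0,2,0],[255,0,0,2.5,0],[255,0,0,2.5,0],[255,0,0,2.5,0]]' | grep -E 't:|pos|force'
```

```text
tool_pos: [0.5337, 0.1218, 0.0442]
contact_force: [-1.8, -0.8, 2.0]
t: 5.57
tool_pos: [0.5338, 0.1218, 0.0417]
tool_rot: [-3.084, -0.601, -0.0]
contact_force: [-1.2, 0.0, 2.4]
```

Pressed at z = 0.0417 with 2.4 N. Now the arc in tool axes, one gap per call.

```bash
python3 - <<'E'
from h import *
from station import ctrl
o=ctrl.get_obs();M=toolmat(o)
th=3.7124+np.radians(np.arange(-60,61,4));C=np.array([.5591,.0341])+[.001,.001]-.075*np.array([np.cos(3.7124),np.sin(3.7124)])
P=C+.1*np.c_[np.cos(th),np.sin(th)]
T=np.c_[P-o["tool_pos"][:2],0*th]@M*1e3
print(T[0].round(1))
for k in range(5): print(k,(T[6*k+1:6*k+7]-T[6*k])[:,:2].round(1).tolist())
E
```

```text
[ 0.4  0.5 -0. ]
0 [[-5.1, 4.7], [-9.9, 9.8], [-14.3, 15.2], [-18.4, 20.9], [-22.0, 26.9], [-25.2, 33.1]]
1 [[-2.8, 6.4], [-5.1, 13.0], [-6.9, 19.7], [-8.3, 26.6], [-9.2, 33.5], [-9.6, 40.5]]
2 [[0.1, 7.0], [0.6, 13.9], [1.7, 20.8], [3.2, 27.6], [5.2, 34.3], [7.7, 40.9]]
3 [[2.9, 6.3], [6.3, 12.5], [10.0, 18.3], [14.2, 23.9], [18.7, 29.2], [23.6, 34.2]]
4 [[5.2, 4.6], [10.8, 8.8], [16.6, 12.7], [22.7, 16.1], [29.0, 19.1], [35.5, 21.6]]
```

```bash
python3 -m creep '[[255,-2.5,2.4,0,0],[255,-5,4.8,0,0],[255,-7.5,7.3,0,0],[255,-9.8,10,0,0],[255,-12,12.6,0,0],[255,-14.2,15.3,0,0],[255,-16.3,18.1,0,0],[255,-18.3,21,0,0],[255,-20.2,24,0,0],[255,-22,27,0,0],[255,-23.6,30,0,0],[255,-25.1,33.3,0,0]]'
python3 - <<'E'
from station import ctrl
import cv2
cv2.imwrite("pics/w3.png",ctrl.get_image("wrist")[:,:,::-1])
o=ctrl.get_obs();print(o["tool_pos"],o["contact_force"])
E
```

```text
t: 6.57
tool_pos: [0.5235, 0.0813, 0.0424]
tool_rot: [3.083, 0.601, 0.002]
contact_force: [0.3, 1.1, 2.7]
opening: -0.0003
[0.52348787 0.08071095 0.04226843] [0.76880557 1.85639852 3.40415304]
```

View pics/w3.png

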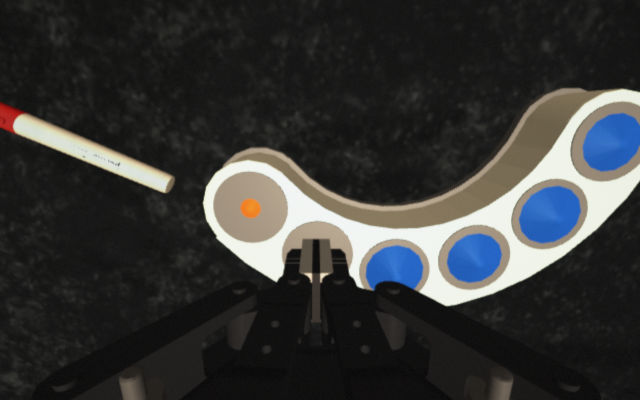

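Stopper 1 has sunk to a small orange dot at (251,208), and the tip is now on stopper 2 at (317,240). The tray has not shifted. I'll continue 0.4 mm lower for margin.

```bash
python3 -m creep '[[255,0,0,0.5,0],[255,-2.8,6.4,0.5,0],[255,-4,9.7,0.5,0],[255,-5.1,13,0.5,0],[255,-6.9,19.7,0.5,0],[255,-7.6,23.2,0.5,0],[255,-8.3,26.6,0.5,0],[255,-8.8,30,0.5,0],[255,-9.2,33.5,0.5,0],[255,-9.4,37,0.5,0],[255,-9.6,40.5,0.5,0],[255,-9.6,40.5,0.5,0]]' | grep -E 'pos|force'
python3 -m creep '[[255,0.1,3.5,0,0],[255,0.1,7,0,0],[255,0.3,10.5,0,0],[255,0.6,13.9,0,0],[255,1.1,17.4,0,0],[255,1.7,20.8,0,0],[255,2.4,24.2,0,0],[255,3.2,27.6,0,0],[255,4.2,31,0,0],[255,5.2,34.3,0,0],[255,7.7,40.9,0,0],[255,7.7,40.9,0,0]]' | grep -E 'pos|force'
python3 - <<'E'
from h import *
from station import ctrl
o=ctrl.get_obs();print(o["tool_pos"],o["contact_force"])
im=ctrl.get_image("wrist");c=ctrl.calibration("wrist")
S=pts([.5591,.0341,3.7124])
for b in blobs(im,20):
    X=ray(c,b[1],b[2],.0435)[:2];i=np.argmin(np.linalg.norm(S-X,axis=1));print(i+1,b[1:],((X-S[i])*1e3).round(1))
E
```

```text
tool_pos: [0.5298, 0.0394, 0.0414]
contact_force: [-0.2, 0.4, 1.9]
tool_pos: [0.5531, 0.0043, 0.0417]
contact_force: [-0.0, -0.1, -0.1]
[0.5530649  0.00426511 0.04166442] [-0.01086399 -0.05415458 -0.12512843]
1 (np.float64(81.2), np.float64(205.5), np.int32(356)) [ 2.5 -1.6]
6 (np.float64(435.6), np.float64(138.4), np.int32(2613)) [0.2 1.7]
5 (np.float64(384.0), np.float64(211.6), np.int32(2686)) [1.2 1.7]
2 (np.float64(156.0), np.float64(252.7), np.int32(210)) [ 2.6 -0.6]
3 (np.float64(236.4), np.float64(269.5), np.int32(188)) [2.4 0.3]
```

```bash
python3 -m creep '[[255,1.4,3.1,0,0],[255,2.9,6.3,0,0],[255,4.6,9.4,0,0],[255,6.3,12.5,0,0],[255,8.1,15.4,0,0],[255,10,18.3,0,0],[255,12.1,21.1,0,0],[255,14.2,23.9,0,0],[255,16.4,26.6,0,0],[255,18.7,29.2,0,0],[255,23.6,34.2,0,0],[255,23.6,34.2,0,0]]' | grep -E 'pos|force'
python3 -m creep '[[255,2.6,2.3,0,0],[255,5.2,4.6,0,0],[255,8,6.7,0,0],[255,10.8,8.8,0,0],[255,13.7,10.8,0,0],[255,16.6,12.7,0,0],[255,19.6,14.4,0,0],[255,22.7,16.1,0,0],[255,25.8,17.6,0,0],[255,29,19.1,0,0],[255,35.5,21.6,0,0],[255,35.5,21.6,0.2,0]]' | grep -E 't:|pos|force'
```

```text
tool_pos: [0.5882, -0.0183, 0.0418]
contact_force: [0.4, -0.5, 0.3]
t: 10.67
tool_pos: [0.6293, -0.0243, 0.0416]
tool_rot: [3.083, 0.601, 0.004]
contact_force: [0.5, -0.5, 0.2]
```

```bash
python3 -m creep '[[255,0,0,0,0],[255,0,0,0,0]]' | grep -E 'pos|force'; python3 - <<'E'
from h import *
from station import ctrl
im=ctrl.get_image("wrist");c=ctrl.calibration("wrist");cv2.imwrite("pics/w4.png",im[:,:,::-1])
S=pts([.5591,.0341,3.7124])
for b in blobs(im,20):
    X=ray(c,b[1],b[2],.0415)[:2];i=np.argmin(np.linalg.norm(S-X,axis=1));print(i+1,b[1:],((X-S[i])*1e3).round(1))
E
```

```text
tool_pos: [0.6279, -0.0242, 0.0412]
contact_force: [0.2, 0.7, -0.0]
1 (np.float64(5.2), np.float64(310.2), np.int32(185)) [ 2.3 -1.9]
2 (np.float64(74.0), np.float64(348.5), np.int32(153)) [ 2.1 -0.3]
```

View pics/w4.png

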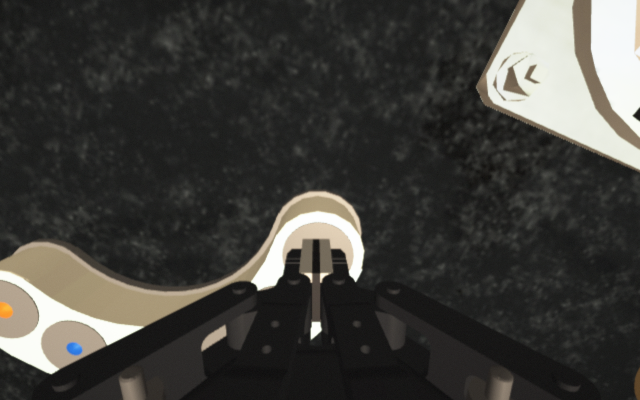

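The tip is centred on stopper 6 at (316,245), with no blue showing round it. Lift straight up, then back off and check.

```bash
python3 -m creep '[[255,0,0,-10,0],[255,0,0,-35,0],[255,0,0,-65,0],[255,0,0,-95,0],[255,-20,-10,-125,0],[255,-45,-25,-150,0],[255,-70,-40,-170,0],[255,-95,-55,-180,0],[255,-115,-65,-180,0],[255,-120,-70,-180,0],[255,-120,-70,-180,0],[255,-120,-70,-180,0]]' | grep -E 't:|pos|force'; python3 - <<'E'
from h import *
from station import ctrl
im=ctrl.get_image("wrist");c=ctrl.calibration("wrist")
S=pts([.5591,.0341,3.7124])
for b in blobs(im,8):
    X=ray(c,b[1],b[2],.0415)[:2];i=np.argmin(np.linalg.norm(S-X,axis=1));d=(X-S[i])*1e3
    if abs(d).max()<20: print(i+1,b[1:],d.round(1))
cv2.imwrite("pics/w5.png",im[:,:,::-1])
E
```

```text
t: 11.88
tool_pos: [0.4903, -0.0043, 0.2212]
tool_rot: [3.083, 0.601, 0.001]
contact_force: [0.2, 0.6, 0.4]
1 (np.float64(216.4), np.float64(95.1), np.int32(97)) [ 1.1 -0.6]
6 (np.float64(388.9), np.float64(60.3), np.int32(41)) [ 0.4 -0.2]
5 (np.float64(364.9), np.float64(98.8), np.int32(44)) [ 0.6 -0.1]
2 (np.float64(250.8), np.float64(121.0), np.int32(53)) [ 1.2 -0.2]
4 (np.float64(330.4), np.float64(123.0), np.int32(39)) [0.8 0. ]
3 (np.float64(290.6), np.float64(130.6), np.int32(48)) [ 1.1 -0. ]
```

View pics/w5.png

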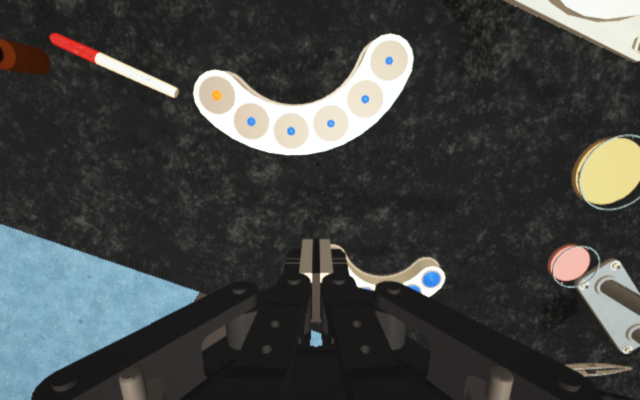

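All six stoppers show only small central dots, from orange at (216,95) to blue at (389,60). The tray is within about 1 mm of where it was, and the bystanders are untouched.

```bash
python3 -c "
from station import ctrl
print(ctrl.finish_job())"
```

```text
the job is handed in; nothing more can be done
None
```

The job is done and handed in at about 12 s. All six stoppers of the larger tray went down in order, orange first, in one continuous slide of the closed fingertips. The hand then lifted straight up and backed off.

- **Force and height:** the fingertips rode at z ≈ 41–42 mm, and the contact force read about 3.9 N at most.
- **Stoppers:** the last wrist picture shows all six sunk to small dots. By fingertip height each was pressed about 5 mm or more (4 mm counts as home). The orange one's dot was somewhat larger than the others, so it may sit slightly less deep. I did not press it again.
- **Tray and surroundings:** the tray stayed within about 1 mm of where it was first measured, and nothing else in view had been disturbed. The hand ended clear at z ≈ 0.22 m.
- **Disagreements:** close-up wrist measurements differed from the top camera by 2–3 mm, more where the fingers hid part of a stopper. I shifted the path 1 mm in x and y to split the difference. One early call with a badly formed row was refused and moved nothing.

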